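# Put the scraper blade away and close its case

### The arm

A 6-joint arm with a two-finger parallel gripper is mounted at the origin on the work surface. World frame = base frame: x ahead of the robot, y to its left, z up, the work surface at z = 0. Lengths are in mm, angles in rad, forces in N, time in s.
With the tool pointing down it reaches from about 350 to 725 mm from the base axis. Payload 6 kg.
Tool frame: the origin (TCP) lies at the very end of the fingers, on their centre line; the grasp point (between the pads) lies 19 mm behind it (manip.grip_point_offset is the distance from the TCP to the grasp point, in mm); z points along the fingers, y is the line along which they close (so a half turn about z gives the same grasp; the last joint's range is limited). The gripper opens to 85 mm and grips with 20 to 120 N. Pads are 22 mm wide; open, the fingers measure 114 mm over their backs; the gripper's body (76 mm by 85 mm) begins 54 mm behind the grasp point. The pads swing forward as they close: fully open they stand 13 mm farther back than shut.
Start: joints at [-0.824, 0.04, 0.085, 0, -1.615, -0.334], TCP at [240.711, -549.574, 231.261] pointing down, gripper open.
Joint ranges: [-2.56, 2.56], [-1.29, 2.01], [-1.08, 1.49], [-3.29, 1.98], [-2.81, -0.18], [-2.99, 2.99]. Speed limits (rad/s): [2.57, 2.57, 3.01, 3.14, 3.14, 3.14].

### API

Orientations are given as a rotation vector (axis times angle).
In Python, from workcell import state, vision, manip gives the robot as it stands.
- The arm moves only by the shell command python3 -m handwheel 'ROWS' [OPENING] [FORCE]. ROWS is JSON, a list of rows, each an object of numbers: "dx", "dy", "dz": the shift along the tool's x, y, z in cm; "ax", "ay", "az": the turn, a rotation vector about the tool's x, y, z in degrees. A call has 1 to 8 rows; each row is the pose to reach, as a shift and turn from the pose commanded when the call began, along the tool's axes at that moment; what a row does not reach only later rows make up. A row lasts 1/8 s, in which the tool goes at most 62.5 mm and 10.7 degrees, less where a joint would pass 70% of its speed; a pose out of reach is approached as far as the arm can. A call with a gripper value outside its range is refused whole. OPENING is the finger opening in cm, from 0 to 8.54, set as the call begins (- or left out, the last holds). The fingers move at their own pace and stop on an object; FORCE is the grip in N (left out, the last holds). Time passes only in rows, so rows that repeat a pose let the fingers close. It gives the time, the measured TCP pose, the force, the opening and the grip force at its end, in the units of the state.
- state(): the state, without advancing time (a new reading comes with each control period).
- vision.get_image(name): name is "scene" or "top" or "wrist"; returns a dict with "img" (384x512x3 uint8, red, green, blue), "vfov" (degrees; the focal length in pixels is half the picture's height over the tangent of half this angle, whatever the lens; pixels are square), "cx", "cy" (the principal point, pixels), "extrinsics" (4x4, takes a point from camera to world coordinates). Camera axes: x right, y up, looking along -z (the intrinsics and any distortion apply to the point x, -y, -z); pixel columns grow to the right and rows downward; lengths in mm; the calibration is good to about 2 mm. A picture is of the moment at which its call begins. There is no depth.
- manip.sign_off(): hands the job in; it is judged then, once.
The state is a dict: "t": time; "qpos": joint angles; "qvel": joint speeds; "joint_efforts": joint torques, N m; "eef_pos": TCP position; "orientation": TCP orientation; "wrist_force": force on the tool from outside, world axes, zero at the start; "ft_torque": the same for the moment, N m; "finger_gap": finger opening in mm; "gripper_force": force on a finger pad.
Only numpy, scipy, OpenCV 4.12 (cv2) and the standard library are available. Lean on these libraries where they do the work, as an engineer would, in place of code of your own. Each camera call takes 0.05 s, during which the arm holds its last target. There are 200 camera calls.

### The job

Lay the hob scraper blade flat in the open blade case, rib up, with the notch in its edge over the case's locating pin and the blade straight along the case; set it down, do not drop it. Then lower the case's lid gently until it is fully closed, without letting it slam. Leave the other things on the bench where they are.

Things in the scene. Friction and masses are not known exactly. Their poses are not given: they have to be found in the camera images.
- blade: Scraper blade, loose, about 0.2 kg: steel plate 56 mm (its x) by 130 mm (its y), 4 mm thick, lying flat. A black grip rib stands along its middle: 12 mm wide (x), 100 mm long (y), its top 24 mm above the underside. A notch 12 mm wide (y) and 14 mm deep (x) is cut into the middle of the -x long edge, which starts on the side away from the case (robot's right, within about 35 degrees); a bright ground strip marks the opposite cutting edge. Origin: centre of the underside; z up.
- notch (a point): On the blade, level with its underside, inside the notch: where the pin's axis should stand; 19 mm from the blade's origin along -x (9 mm in from the edge, 5 mm from the notch's root).
- case: Bare aluminium blade case, fixed to the bench: open box 170 mm (its x) by 200 mm (its y), 50 mm high, walls and floor 5 mm. Inside lies a flat black rubber bed 105 mm (x) by 150 mm (y), centred at x = -12.5 mm, its top 11 mm above the case's underside, on which the blade lies, its x and y axes along the case's own. Origin: centre of the underside. The lid is hinged along the +x rim, which is on the robot's left (roughly world +y).
- pin (a point): Foot of the steel locating pin, at bed-top height (11 mm above the case's underside), at x = -34 mm, y = 0 of the case. The pin is 7 mm in diameter, stands 14 mm above the bed and tapers over its last 4 mm.
- lid (a joint): Lid angle in rad: 0 closed flat on the rim, 1.57 upright, larger leans outward past upright (stop at 1.95). A stiff friction hinge: the lid stays at any angle, about 2 N at its free edge moves it.
- lid_hinge (a point): Middle of the lid's hinge line, at the case's x = +85 mm, 50.5 mm above its underside; the hinge line runs along the case's y.
- lid_edge (a point): Middle of the lid's free edge, on its outer face, 170 mm from the hinge line. The lid is a plate 170 x 200 mm, 8 mm thick (its lower face passes through the hinge line), mass 0.25 kg, with a thin tab 60 mm wide standing 14 mm beyond the free edge.
- meter: Bystander: black and yellow handheld gas meter, 70 x 140 x 32 mm, lying. Origin: centre of the underside.
- burner_cap: Bystander: dark round burner cap, 76 mm across, 16 mm high. Origin: centre of the underside.
- tee: Bystander: brass pipe tee, 70 x 56 x 32 mm, lying. Origin: on the bench under its middle.
There are look-alikes about, which are no part of the job. Leave any blue look-alike of the blade alone.

How it is judged (in metres and radians):
On the way, in this order (a step that is already met when the one before it is completed fails the run):
1. the blade lies flat on the bed with its notch over the pin, straight along the case, released, the lid still open (horizontal distance between notch and pin below 0.008 m and z of blade in the frame of case between 0.008 and 0.014 m and angle between blade's own z axis and vertical below 0.06 rad and angle between the y axis of blade and the y axis of case, either way round below 0.2 rad and contact force between the fingers and blade below 0.2 N and linear speed of blade below 0.03 m/s and value of joint lid above 1.2 rad), for 0.2 s.
2. the lid is closed (value of joint lid below 0.04 rad), for 0.2 s.
At the end, for the whole second after the job is handed in: The blade lies flat (within 0.06 rad) on the bed (underside within 3 mm of the bed's top), rib up, notch point within 8 mm of the pin's axis, long side within 0.2 rad of the case's y axis, at rest; the lid is closed to within 0.04 rad (horizontal distance between notch and pin below 0.008 m and z of blade in the frame of case between 0.008 and 0.014 m and angle between blade's own z axis and vertical below 0.06 rad and angle between the y axis of blade and the y axis of case, either way round below 0.2 rad and contact force between the fingers and blade below 0.2 N and linear speed of blade below 0.03 m/s and value of joint lid below 0.04 rad); the robot touches nothing.
It fails at once if the lid slams (closes faster than 2 rad/s) (velocity of joint lid below -2 rad/s).
It fails at once if the blade is dropped (falls free faster than 0.45 m/s, about 10 mm) (contact force between anything else and blade below 0.05 N and linear speed of blade above 0.45 m/s).
It fails at once if the handheld gas meter is moved more than 30 mm (distance of meter from where it was at the start of the episode above 0.03 m).
It fails at once if the burner cap is moved more than 30 mm (distance of burner_cap from where it was at the start of the episode above 0.03 m).
It fails at once if the brass tee is moved more than 30 mm (distance of tee from where it was at the start of the episode above 0.03 m).
It also fails if it takes over 59 s, if anything falls off the work surface, if the arm or the gripper's body presses on something with over 40 N, if the wrist force passes 120 N, or if a joint passes its speed limit or range.

## Working session

There is one attempt and no reset: what is moved stays moved. The work goes in short steps, Python scripts to look and compute and a shell command to move; the robot and the scene stay as the last step left them, time stands still between calls to the robot, and variables do not carry over. Pictures are saved under pics/ and viewed, at most 10 in all, crops included, and the job is handed in when it is done.

```bash
mkdir -p pics; ls; python3 - <<'E'
from workcell import state, vision, manip
import cv2,numpy as np
s=state();print(s)
ims=[]
for n in("scene","top","wrist"):
    d=vision.get_image(n);print(n,d["vfov"],d["cx"],d["cy"],{k:v for k,v in d.items() if k not in("img","extrinsics")},np.round(d["extrinsics"],3).tolist())
    cv2.imwrite(f"pics/{n}0.png",d["img"][...,::-1])
    np.save(f"pics/{n}0.npy",d["extrinsics"])
E
```

```text
pics
{'t': 0.0, 'qpos': array([-8.24313054e-01,  4.08247611e-02,  8.37757293e-02, -4.41371359e-04,
       -1.61549447e+00, -3.33690929e-01]), 'qvel': array([ 0.00093334,  0.00139216, -0.00044122,  0.00140616, -0.00074376,
        0.00081132]), 'joint_efforts': array([ 1.96720452e-03, -3.68192482e+01,  3.47408867e+01,  6.93221346e+00,
       -5.39952860e-03, -1.18138689e-05]), 'eef_pos': array([ 240.62861746, -549.2700321 ,  230.25659376]), 'orientation': array([ 6.43741703e-01, -3.07439836e+00, -2.70952796e-03]), 'wrist_force': array([-0.33327824,  0.70068452, -0.42283053]), 'ft_torque': array([-0.03063515,  0.04943652, -0.01355455]), 'gripper_force': 0.0, 'finger_gap': 85.35072150489336}
scene 49.24882309241895 260.4027289017836 182.2118623268239 {'vfov': 49.24882309241895, 'cx': 260.4027289017836, 'cy': 182.2118623268239} [[0.055, -0.783, 0.619, 1384.678], [0.998, 0.051, -0.024, -158.808], [-0.013, 0.619, 0.785, 1144.206], [0.0, 0.0, 0.0, 1.0]]
top 49.647453732043424 256.5865408630672 193.23899114458936 {'vfov': 49.647453732043424, 'cx': 256.5865408630672, 'cy': 193.23899114458936} [[0.001, 0.992, -0.13, 344.692], [-1.0, -0.0, -0.011, -125.552], [-0.011, 0.13, 0.991, 1396.612], [0.0, 0.0, 0.0, 1.0]]
wrist 63.306696410592735 257.37075764082135 192.65702726370156 {'vfov': 63.306696410592735, 'cx': 257.37075764082135, 'cy': 192.65702726370156} [[-0.4, -0.884, -0.242, 179.727], [0.916, -0.385, -0.107, -575.631], [0.002, -0.264, 0.964, 373.76], [0.0, 0.0, 0.0, 1.0]]
```

```bash
python3 - <<'E'
import cv2
i=cv2.imread("pics/top0.png");cv2.imwrite("pics/top0b.png",cv2.resize(i,(800,600),interpolation=cv2.INTER_CUBIC))
E
```

```text
(no output)
```

View pics/top0b.png

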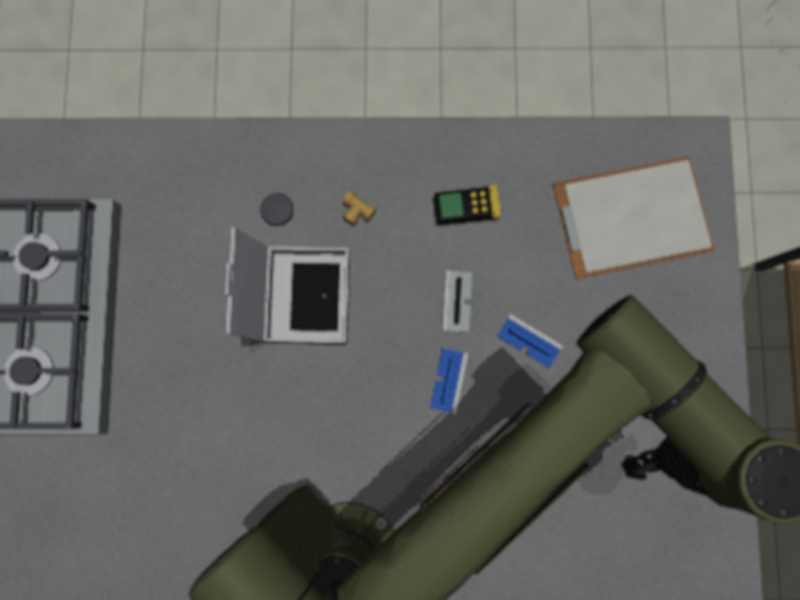

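View pics/scene0.png

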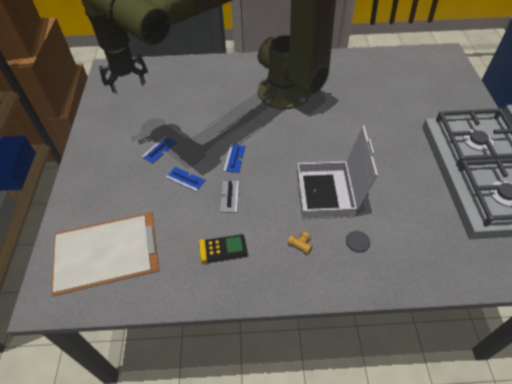

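The top view (800x600) shows a bare steel blade with a black rib at (458,300) and blue look-alikes at (448,380) and (530,340). The scene view shows a third blue one at (158,150). I choose the steel one at (458,300), since its notch faces right, away from the case. Next is one close crop of the blade and case.

```bash
python3 - <<'E'
import cv2,numpy as np
i=cv2.imread("pics/top0.png")
a=i[140:230,140:230];b=i[160:225,265:330]
a=cv2.resize(a,(540,540),interpolation=cv2.INTER_CUBIC);b=cv2.resize(b,(260,260),interpolation=cv2.INTER_CUBIC)
o=np.zeros((540,800,3),np.uint8);o[:,:540]=a;o[:260,540:]=b
cv2.imwrite("pics/crop1.png",o)
E
cat > h.py <<'E'
import numpy as np
from scipy.spatial.transform import Rotation as R
V={"top":(49.647453732043424,256.5865,193.239),"scene":(49.24882,260.4027,182.2119),"wrist":(63.3067,257.3708,192.657)}
def px2w(n,u,v,z,E=None):
    f=192/np.tan(np.radians(V[n][0]/2)); E=np.load(f"pics/{n}0.npy") if E is None else E
    d=E[:3,:3]@np.array([(u-V[n][1])/f,-(v-V[n][2])/f,-1]); o=E[:3,3]
    return o+d*(z-o[2])/d[2]
E
```

```text
(no output)
```

View pics/crop1.png

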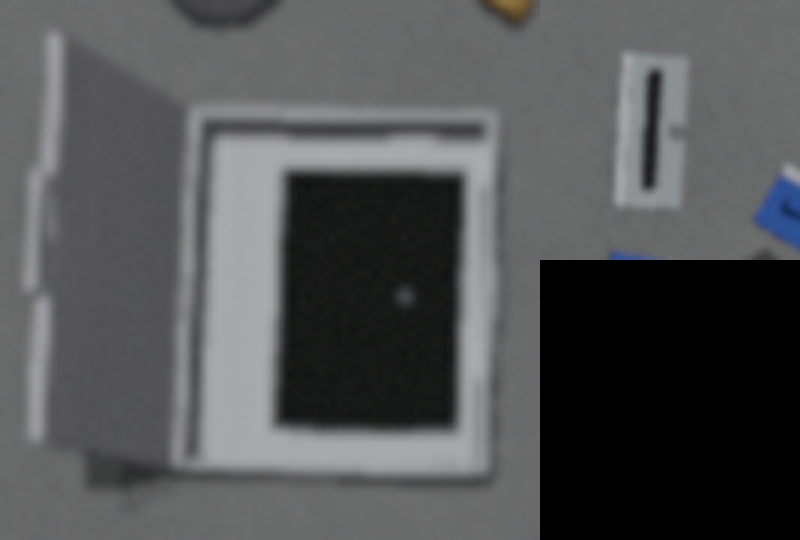

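The steel blade has its notch at crop (676,132), rib ends at (654,70) and (648,188), and the bright strip on the left, so the choice is confirmed. The pin is at (404,296) and the bed corners are clear.

```bash
python3 - <<'E'
from h import *
A=lambda x,y,z:px2w("top",140+(x+.5)/6-.5,140+(y+.5)/6-.5,z)
B=lambda x,y,z:px2w("top",265+(x-540+.5)/4-.5,160+(y+.5)/4-.5,z)
f=lambda v:np.round(v,1)
print("pin",f(A(404,296,24)))
b=[A(*p,11) for p in((286,172),(466,174),(458,430),(276,428))];print("bed",f(b),f(np.mean(b,0)))
cy=(b[0]+b[1]-b[2]-b[3]);cy2=b[0]+b[3]-b[1]-b[2]
print("case y ang",np.degrees(np.arctan2(cy[1],cy[0])),"case x ang",np.degrees(np.arctan2(cy2[1],cy2[0])))
r=[B(654,70,24),B(648,188,24)];print("rib",f(r),f(np.mean(r,0)))
c=[B(*p,4) for p in((622,52),(690,56),(682,208),(616,206))];print("blade",f(c),f(np.mean(c,0)))
d=c[0]+c[1]-c[2]-c[3];print(np.degrees(np.arctan2(d[1],d[0])));d=r[0]-r[1];print(np.degrees(np.arctan2(d[1],d[0])))
print("notch",f(B(676,132,4)))
# lid edge
print("lid edge tab guess", [f(A(35,230,z)) for z in(200,220)])
from workcell import state
s=state();M=R.from_rotvec(s["orientation"]).as_matrix();print(np.round(M,3))
# scene check
E
```

```text
pin [539.4  55.9  24. ]
bed [[612.2 125.7  11. ]
 [611.   23.6  11. ]
 [465.6  26.1  11. ]
 [466.7 128.   11. ]] [538.9  75.8  11. ]
case y ang -0.9504562294751586 case x ang 89.33069236035973
rib [[ 579.1 -232.6   24. ]
 [ 479.9 -226.6   24. ]] [ 529.5 -229.6   24. ]
blade [[ 598.1 -207.1    4. ]
 [ 594.6 -264.9    4. ]
 [ 465.  -256.5    4. ]
 [ 466.6 -201.1    4. ]] [ 531.1 -232.4    4. ]
-3.182974738247667
-3.465445351288626
notch [ 529.4 -252.2    4. ]
lid edge tab guess [array([547.1, 213.6, 200. ]), array([543.7, 207.9, 220. ])]
[[-0.916 -0.401 -0.001]
 [-0.401  0.916  0.001]
 [ 0.     0.001 -1.   ]]
```

```bash
python3 -m handwheel '[{"dx":-3,"dy":1.4,"dz":0.5,"az":3},{"dx":-8.5,"dy":3.8,"dz":2,"az":8},{"dx":-14,"dy":6.3,"dz":3.5,"az":13},{"dx":-19.5,"dy":8.7,"dz":5,"az":18},{"dx":-25,"dy":11.2,"dz":6.5,"az":23},{"dx":-30.5,"dy":13.6,"dz":8,"az":26},{"dx":-36,"dy":16.1,"dz":9.3,"az":27},{"dx":-39.2,"dy":17.5,"dz":10,"az":27}]' 5; python3 -m handwheel '[{},{},{}]'
python3 - <<'E'
from h import *
from workcell import state, vision
import cv2
d=vision.get_image("wrist");np.save("pics/w1.npy",d["extrinsics"]);cv2.imwrite("pics/w1.png",cv2.resize(d["img"][...,::-1],(800,600),interpolation=cv2.INTER_CUBIC))
s=state();print(s["eef_pos"],R.from_rotvec(s["orientation"]).as_matrix().round(3),d["extrinsics"].round(3))
E
```

```text
[ 240.67598355 -549.40605602  230.66291754] [[-0.916 -0.401 -0.001]
 [-0.401  0.916  0.001]
 [ 0.     0.001 -1.   ]] [[-4.00000e-01 -8.84000e-01 -2.42000e-01  1.79721e+02]
 [ 9.16000e-01 -3.85000e-01 -1.07000e-01 -5.75648e+02]
 [ 2.00000e-03 -2.64000e-01  9.64000e-01  3.73894e+02]
 [ 0.00000e+00  0.00000e+00  0.00000e+00  1.00000e+00]]invalid input at $[0]: expected keys dx, dy, dz, ax, ay, az
invalid input at $[0]: expected keys dx, dy, dz, ax, ay, az
```

View pics/w1.png

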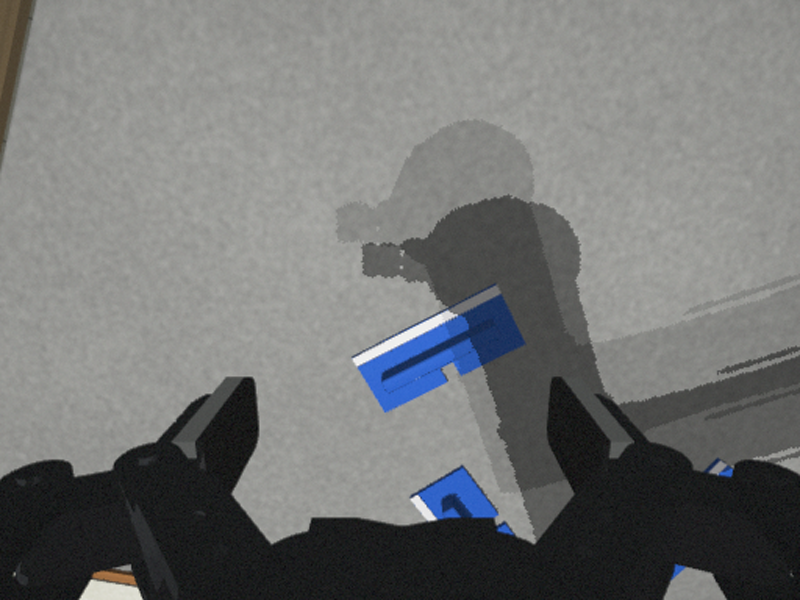

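The move was refused because every row needs all six keys. The wrist view therefore shows only the start pose, with blue look-alikes below. I'll resend with all the keys.

```bash
python3 -m handwheel '[{"dx":-3,"dy":1.4,"dz":0.5,"ax":0,"ay":0,"az":3},{"dx":-8.5,"dy":3.8,"dz":2,"ax":0,"ay":0,"az":8},{"dx":-14,"dy":6.3,"dz":3.5,"ax":0,"ay":0,"az":13},{"dx":-19.5,"dy":8.7,"dz":5,"ax":0,"ay":0,"az":18},{"dx":-25,"dy":11.2,"dz":6.5,"ax":0,"ay":0,"az":23},{"dx":-30.5,"dy":13.6,"dz":8,"ax":0,"ay":0,"az":26},{"dx":-36,"dy":16.1,"dz":9.3,"ax":0,"ay":0,"az":27},{"dx":-39.2,"dy":17.5,"dz":10,"ax":0,"ay":0,"az":27}]' 5; python3 -m handwheel '[{"dx":0,"dy":0,"dz":0,"ax":0,"ay":0,"az":0},{"dx":0,"dy":0,"dz":0,"ax":0,"ay":0,"az":0},{"dx":0,"dy":0,"dz":0,"ax":0,"ay":0,"az":0}]'
python3 - <<'E'
from h import *
from workcell import state, vision
import cv2
d=vision.get_image("wrist");np.save("pics/w2.npy",d["extrinsics"]);cv2.imwrite("pics/w2.png",cv2.resize(d["img"][...,::-1],(800,600),interpolation=cv2.INTER_CUBIC))
s=state();print(s["eef_pos"],R.from_rotvec(s["orientation"]).as_matrix().round(3),d["extrinsics"].round(3))
E
```

```text
t: 1.2
eef_pos: [530.6, -229.5, 130.1]
orientation: [-0.089, -3.139, -0.001]
wrist_force: [0.2, -0.1, 0.8]
finger_gap: 49.9
gripper_force: 0.0
t: 1.58
eef_pos: [529.2, -232.8, 131.7]
orientation: [0.094, 3.14, -0.0]
wrist_force: [0.3, -0.2, 0.4]
finger_gap: 50.2
gripper_force: 0.0
[ 529.18144713 -232.83603777  131.6865254 ] [[-0.998  0.06   0.001]
 [ 0.06   0.998 -0.   ]
 [-0.001 -0.    -1.   ]] [[ 6.10000e-02 -9.62000e-01 -2.65000e-01  4.62547e+02]
 [ 9.98000e-01  5.80000e-02  1.70000e-02 -2.27878e+02]
 [-1.00000e-03 -2.65000e-01  9.64000e-01  2.75040e+02]
 [ 0.00000e+00  0.00000e+00  0.00000e+00  1.00000e+00]]
```

View pics/w2.png

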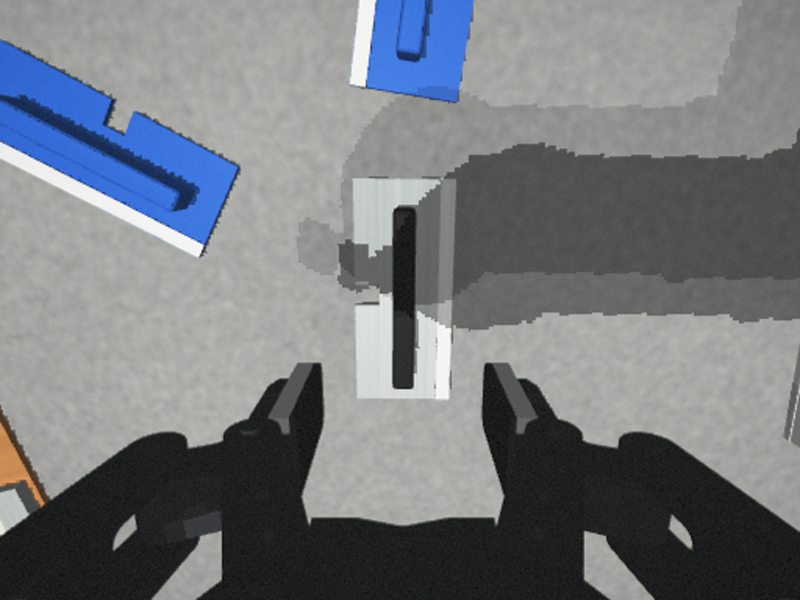

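The wrist view shows the steel blade with plate corners at (352,178), (456,180), (450,399) and (356,399). The rib top runs from (404,208) to (403,388), and the notch is at about (367,294) on the left. The rib is nearly parallel with the tool.

```bash
python3 - <<'E'
from h import *
E=np.load("pics/w2.npy")
A=lambda x,y,z:px2w("wrist",(x+.5)*.64-.5,(y+.5)*.64-.5,z,E)
c=[A(*p,4) for p in((352,178),(456,180),(450,399),(356,399))];r=[A(404,208,24),A(403,388,24)]
print(np.round(c,1),np.mean(c,0).round(1));print(np.round(r,1),np.mean(r,0).round(1))
d=c[0]+c[1]-c[2]-c[3];e=r[0]-r[1];print([np.degrees(np.arctan2(-abs(v[1]) if 0 else v[1],v[0])) for v in(d,e)])
print("notch lower corner",A(380,304,4).round(1))
E
```

```text
[[ 466.3 -255.6    4. ]
 [ 470.8 -199.5    4. ]
 [ 600.5 -207.3    4. ]
 [ 597.  -264.7    4. ]] [ 533.6 -231.8    4. ]
[[ 482.4 -228.5   24. ]
 [ 581.9 -235.    24. ]] [ 532.1 -231.7   24. ]
[np.float64(176.28953270312726), np.float64(176.24146014734694)]
notch lower corner [ 537.7 -245.6    4. ]
```

```bash
python3 -m handwheel '[{"dx":-0.3,"dy":0.1,"dz":4,"ax":0,"ay":0,"az":0},{"dx":-0.3,"dy":0.1,"dz":8,"ax":0,"ay":0,"az":0},{"dx":-0.3,"dy":0.1,"dz":10.5,"ax":0,"ay":0,"az":0},{"dx":-0.3,"dy":0.1,"dz":11.8,"ax":0,"ay":0,"az":0},{"dx":-0.3,"dy":0.1,"dz":12.4,"ax":0,"ay":0,"az":0},{"dx":-0.3,"dy":0.1,"dz":12.4,"ax":0,"ay":0,"az":0},{"dx":-0.3,"dy":0.1,"dz":12.4,"ax":0,"ay":0,"az":0}]' 5; python3 -m handwheel '[{"dx":0,"dy":0,"dz":0,"ax":0,"ay":0,"az":0},{"dx":0,"dy":0,"dz":0,"ax":0,"ay":0,"az":0},{"dx":0,"dy":0,"dz":0,"ax":0,"ay":0,"az":0},{"dx":0,"dy":0,"dz":0,"ax":0,"ay":0,"az":0},{"dx":0,"dy":0,"dz":0,"ax":0,"ay":0,"az":0},{"dx":0,"dy":0,"dz":0,"ax":0,"ay":0,"az":0},{"dx":0,"dy":0,"dz":0,"ax":0,"ay":0,"az":0}]' 0 60
```

```text
t: 2.5
eef_pos: [533.3, -231.4, 8.5]
orientation: [0.092, 3.138, -0.001]
wrist_force: [-1.0, -1.1, 0.1]
finger_gap: 49.7
gripper_force: 0.0
t: 3.38
eef_pos: [533.0, -231.3, 7.9]
orientation: [0.091, 3.139, -0.001]
wrist_force: [-1.0, 0.7, 5.4]
finger_gap: 10.1
gripper_force: 63.2
```

```bash
python3 -m handwheel '[{"dx":0,"dy":0,"dz":-0.6,"ax":0,"ay":0,"az":0},{"dx":0,"dy":0,"dz":-2.5,"ax":0,"ay":0,"az":0},{"dx":0,"dy":0,"dz":-5.5,"ax":0,"ay":0,"az":0},{"dx":0,"dy":0,"dz":-8.5,"ax":0,"ay":0,"az":0},{"dx":0,"dy":1,"dz":-10.2,"ax":0,"ay":0,"az":0},{"dx":0.1,"dy":4,"dz":-10.2,"ax":0,"ay":0,"az":-1},{"dx":0.3,"dy":8,"dz":-10.2,"ax":0,"ay":0,"az":-2},{"dx":0.4,"dy":12,"dz":-10.2,"ax":0,"ay":0,"az":-2.7}]'
python3 -m handwheel '[{"dx":0.1,"dy":4,"dz":0,"ax":0,"ay":0,"az":0},{"dx":0.1,"dy":8,"dz":0,"ax":0,"ay":0,"az":0},{"dx":-0.2,"dy":11,"dz":0,"ax":0,"ay":0,"az":0},{"dx":-0.2,"dy":12.6,"dz":1,"ax":0,"ay":0,"az":0},{"dx":-0.2,"dy":12.6,"dz":1,"ax":0,"ay":0,"az":0},{"dx":-0.2,"dy":12.6,"dz":1,"ax":0,"ay":0,"az":0},{"dx":-0.2,"dy":12.6,"dz":1,"ax":0,"ay":0,"az":0},{"dx":-0.2,"dy":12.6,"dz":1,"ax":0,"ay":0,"az":0}]'
python3 - <<'E'
from h import *
from workcell import state, vision
import cv2
d=vision.get_image("wrist");np.save("pics/w3.npy",d["extrinsics"]);cv2.imwrite("pics/w3.png",cv2.resize(d["img"][...,::-1],(800,600),interpolation=cv2.INTER_CUBIC))
s=state();print(s["eef_pos"],R.from_rotvec(s["orientation"]).as_matrix().round(4))
E
```

```text
t: 4.38
eef_pos: [535.2, -109.5, 109.2]
orientation: [-0.018, -3.141, -0.001]
wrist_force: [-0.2, 0.2, -2.2]
finger_gap: 10.8
gripper_force: 62.4
t: 5.38
eef_pos: [539.1, 14.2, 99.5]
orientation: [0.019, 3.141, 0.0]
wrist_force: [-0.4, 0.1, -2.1]
finger_gap: 10.1
gripper_force: 62.4
[539.12163347  14.33918167  99.43234594] [[-9.999e-01  1.210e-02  1.000e-04]
 [ 1.210e-02  9.999e-01  2.000e-04]
 [-1.000e-04  2.000e-04 -1.000e+00]]
```

View pics/w3.png

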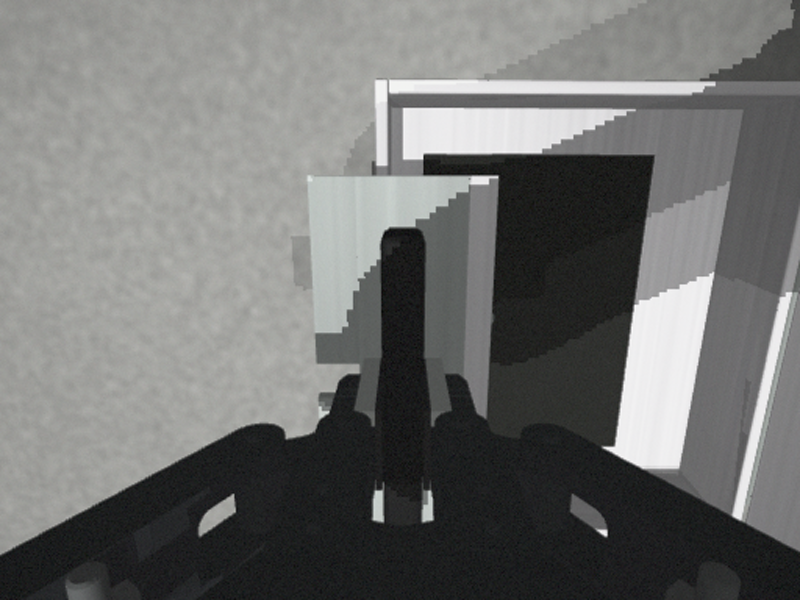

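The view shows the held blade with near corners at (309,177) and (498,178) and the notch on the left at rows 363–393. The pin is just hidden at the blade's right edge, around (492,318). I'll shift 30 mm to the right to expose it.

```bash
python3 -m handwheel '[{"dx":0,"dy":-1.5,"dz":0,"ax":0,"ay":0,"az":0},{"dx":0,"dy":-3,"dz":0,"ax":0,"ay":0,"az":0},{"dx":0,"dy":-3,"dz":0,"ax":0,"ay":0,"az":0},{"dx":0,"dy":-3,"dz":0,"ax":0,"ay":0,"az":0},{"dx":0,"dy":-3,"dz":0,"ax":0,"ay":0,"az":0}]'
python3 - <<'E'
from h import *
from workcell import state, vision
import cv2
d=vision.get_image("wrist");np.save("pics/w4.npy",d["extrinsics"])
im=d["img"][...,::-1]
a=cv2.resize(im[90:290,190:450],(780,600),interpolation=cv2.INTER_CUBIC)
cv2.imwrite("pics/w4.png",np.clip(a.astype(float)*1.5,0,255).astype(np.uint8))
s=state();print(s["eef_pos"],R.from_rotvec(s["orientation"]).as_matrix().round(4))
E
```

```text
t: 6.05
eef_pos: [538.8, -15.0, 99.3]
orientation: [-0.018, -3.142, -0.0]
wrist_force: [-0.1, 0.5, -0.8]
finger_gap: 10.5
gripper_force: 62.4
[538.73291764 -14.98128772  99.27959095] [[-9.999e-01  1.100e-02 -1.000e-04]
 [ 1.100e-02  9.999e-01  1.000e-04]
 [ 1.000e-04  1.000e-04 -1.000e+00]]
```

View pics/w4.png

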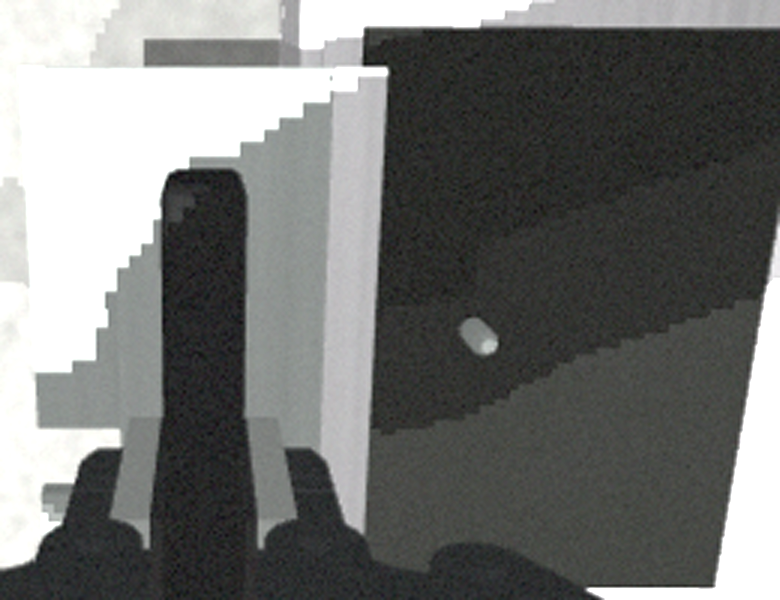

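Crop of the held blade and bed: the pin's top is at (485,344), its foot about (470,327). The blade's near corners are at (20,67) and (388,70), and the notch's near edge is at row 427 and its far edge near 515, on the left edge x≈40.

```bash
python3 - <<'E'
from h import *
E=np.load("pics/w4.npy")
A=lambda x,y,z:px2w("wrist",190+(x+.5)/3-.5,90+(y+.5)/3-.5,z,E).round(1)
print("cam",E[:3,3])
print("pin top",A(485,344,25),"foot",A(469,325,11.5), "side mid",A(477,334,18))
zt=99.3-7.9+4
for z in(zt-1,zt,zt+1):
  c=[A(20,67,z),A(388,70,z)];print("corners",c,np.linalg.norm(c[0]-c[1]))
print("notch",A(39,427,zt),A(42,515,zt),A(42,485,zt-4))
print("rib near end",A(205,170,zt+20), "rib L/R",A(163,300,zt+20),A(246,300,zt+20))
print("cutting edge",A(388,70,zt),A(364,530,zt),"notch edge",A(20,67,zt),A(38,427,zt))
E
```

```text
cam [472.06180414 -13.43293491 242.65678607]
pin top [541.4  54.4  25. ] foot [540.6  54.2  11.5] side mid [541.   54.4  18. ]
corners [array([473.8, -41.6,  94.4]), array([475. ,  14.9,  94.4])] 56.512741926047084
corners [array([473.8, -41.5,  95.4]), array([474.9,  14.7,  95.4])] 56.21076409372141
corners [array([473.8, -41.3,  96.4]), array([474.9,  14.5,  96.4])] 55.810841240748196
notch [532.8 -42.   95.4] [549.3 -42.5  95.4] [545.5 -42.9  91.4]
rib near end [487.4 -13.4 115.4] rib L/R [505.6 -19.5 115.4] [505.7  -7.9 115.4]
cutting edge [474.9  14.7  95.4] [552.8  13.6  95.4] notch edge [473.8 -41.5  95.4] [532.8 -42.2  95.4]
```

```bash
python3 -m handwheel '[{"dx":0,"dy":2,"dz":0,"ax":0,"ay":0,"az":0},{"dx":-0.07,"dy":5,"dz":0,"ax":0,"ay":0,"az":0},{"dx":-0.07,"dy":8,"dz":0,"ax":0,"ay":0,"az":0},{"dx":-0.07,"dy":8.95,"dz":0,"ax":0,"ay":0,"az":0},{"dx":-0.07,"dy":8.95,"dz":1.5,"ax":0,"ay":0,"az":0},{"dx":-0.07,"dy":8.95,"dz":3.5,"ax":0,"ay":0,"az":0},{"dx":-0.07,"dy":8.95,"dz":5,"ax":0,"ay":0,"az":0},{"dx":-0.07,"dy":8.95,"dz":5.7,"ax":0,"ay":0,"az":0}]'
python3 -m handwheel '[{"dx":0,"dy":0,"dz":0,"ax":0,"ay":0,"az":0},{"dx":0,"dy":0,"dz":0,"ax":0,"ay":0,"az":0},{"dx":0,"dy":0,"dz":0,"ax":0,"ay":0,"az":0}]'
python3 - <<'E'
from h import *
from workcell import state, vision
import cv2
d=vision.get_image("wrist");np.save("pics/w5.npy",d["extrinsics"])
im=d["img"][...,::-1]
a=cv2.resize(im[130:280,160:360],(800,600),interpolation=cv2.INTER_CUBIC)
cv2.imwrite("pics/w5.png",np.clip(a.astype(float)*1.6,0,255).astype(np.uint8))
s=state();print(s["eef_pos"],R.from_rotvec(s["orientation"]).as_matrix().round(4))
E
```

```text
t: 7.1
eef_pos: [539.8, 73.5, 40.7]
orientation: [-0.019, -3.14, 0.001]
wrist_force: [0.4, 0.2, -1.4]
finger_gap: 10.1
gripper_force: 62.4
t: 7.48
eef_pos: [540.8, 74.4, 43.0]
orientation: [0.018, 3.14, 0.001]
wrist_force: [-0.1, -0.1, -1.5]
finger_gap: 10.1
gripper_force: 62.4
[540.74649114  74.45991343  42.89820436] [[-9.999e-01  1.130e-02  9.000e-04]
 [ 1.130e-02  9.999e-01  5.000e-04]
 [-9.000e-04  5.000e-04 -1.000e+00]]
```

View pics/w5.png

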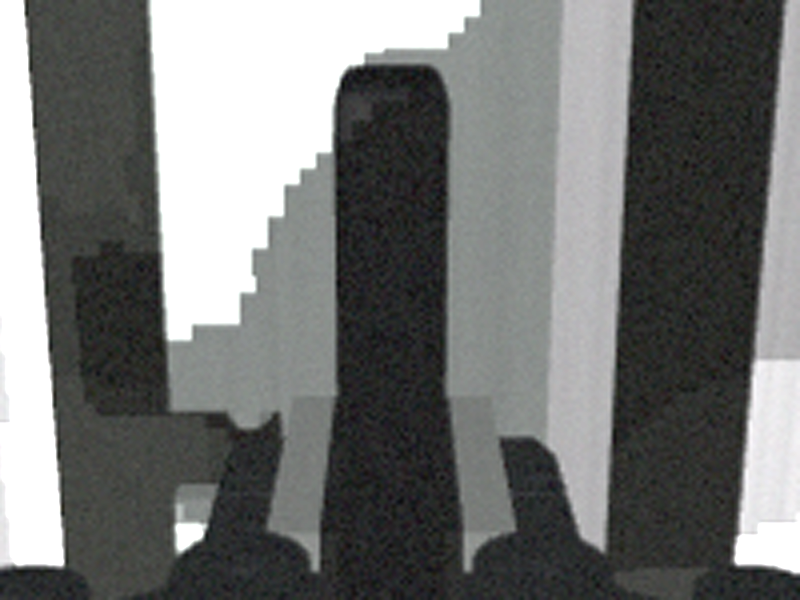

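The crop shows the notch's near edge at row 412, its far wall at 487–520, and a light spot at (255,422) beside the finger that may be the pin tip. I'll project the expected pin to check.

```bash
python3 - <<'E'
from h import *
E=np.load("pics/w5.npy")
f=192/np.tan(np.radians(V["wrist"][0]/2))
def P(p):
    q=E[:3,:3].T@(np.array(p)-E[:3,3]);u=V["wrist"][1]+f*q[0]/-q[2];v=V["wrist"][2]-f*q[1]/-q[2]
    return np.round([(u-160+.5)*4-.5,(v-130+.5)*4-.5])
A=lambda x,y,z:px2w("wrist",160+(x+.5)/4-.5,130+(y+.5)/4-.5,z,E).round(1)
for p in((541,54.4,25),(539,55.4,25),(541,54.4,11),(541,56.4,25)):print(p,P(p))
zt=42.9-7.9+4
print("notch near edge",A(170,412,zt),"far",A(175,520,zt),A(175,487,zt-4))
print("edges at row 300",A(163,300,zt),A(623,300,zt))
print("rib",A(335,300,zt+20),A(448,300,zt+20))
print("light spot",A(255,422,zt-4),A(255,422,25),A(237,420,25),A(277,415,25))
print("bed edges",A(45,300,11),A(765,300,11), "notch root shift scale")
E
```

```text
(541, 54.4, 25) [242. 410.]
(539, 55.4, 25) [248. 397.]
(541, 54.4, 11) [252. 374.]
(541, 56.4, 25) [256. 410.]
notch near edge [535.3  47.2  39. ] far [550.5  46.9  39. ] [547.7  46.4  35. ]
edges at row 300 [520.4  47.2  39. ] [521.1 104.2  39. ]
rib [514.3  69.5  59. ] [514.5  81.6  59. ]
light spot [538.5  57.4  35. ] [542.8  56.2  25. ] [542.5  53.7  25. ] [541.8  59.3  25. ]
bed edges [529.   24.3  11. ] [530.3 130.5  11. ] notch root shift scale
```

The light spot matches the pin's expected position (pin ≈ (541.5,56.0), notch ≈ (541.4,56.6)). They are aligned, so I'll descend slowly.

```bash
python3 -m handwheel '[{"dx":0,"dy":0,"dz":0.4,"ax":0,"ay":0,"az":0},{"dx":0,"dy":0,"dz":0.8,"ax":0,"ay":0,"az":0},{"dx":0,"dy":0,"dz":1.1,"ax":0,"ay":0,"az":0},{"dx":0,"dy":0,"dz":1.3,"ax":0,"ay":0,"az":0},{"dx":0,"dy":0,"dz":1.5,"ax":0,"ay":0,"az":0},{"dx":0,"dy":0,"dz":1.5,"ax":0,"ay":0,"az":0}]'; python3 -m handwheel '[{"dx":0,"dy":0,"dz":0.2,"ax":0,"ay":0,"az":0},{"dx":0,"dy":0,"dz":0.4,"ax":0,"ay":0,"az":0},{"dx":0,"dy":0,"dz":0.6,"ax":0,"ay":0,"az":0},{"dx":0,"dy":0,"dz":0.7,"ax":0,"ay":0,"az":0},{"dx":0,"dy":0,"dz":0.8,"ax":0,"ay":0,"az":0},{"dx":0,"dy":0,"dz":0.8,"ax":0,"ay":0,"az":0},{"dx":0,"dy":0,"dz":0.8,"ax":0,"ay":0,"az":0}]'
```

```text
t: 8.28
eef_pos: [540.4, 74.3, 27.1]
orientation: [-0.018, -3.141, 0.0]
wrist_force: [0.7, 1.1, -1.5]
finger_gap: 10.3
gripper_force: 62.4
t: 9.15
eef_pos: [540.5, 74.3, 19.4]
orientation: [0.018, 3.141, 0.0]
wrist_force: [0.3, 0.1, -2.1]
finger_gap: 10.2
gripper_force: 62.4
```

```bash
python3 -m handwheel '[{"dx":0,"dy":0,"dz":0.05,"ax":0,"ay":0,"az":0},{"dx":0,"dy":0,"dz":0.1,"ax":0,"ay":0,"az":0},{"dx":0,"dy":0,"dz":0.1,"ax":0,"ay":0,"az":0}]'
```

```text
t: 9.52
eef_pos: [540.5, 74.3, 18.9]
orientation: [0.018, 3.141, 0.0]
wrist_force: [-3.9, 0.1, 4.5]
finger_gap: 10.4
gripper_force: 63.0
```

Contact with the bed. Release by opening partway, then lift.

```bash
python3 -m handwheel '[{"dx":0,"dy":0,"dz":0,"ax":0,"ay":0,"az":0},{"dx":0,"dy":0,"dz":0,"ax":0,"ay":0,"az":0},{"dx":0,"dy":0,"dz":0,"ax":0,"ay":0,"az":0},{"dx":0,"dy":0,"dz":0,"ax":0,"ay":0,"az":0},{"dx":0,"dy":0,"dz":0,"ax":0,"ay":0,"az":0}]' 3.5; python3 -m handwheel '[{"dx":0,"dy":0,"dz":-1,"ax":0,"ay":0,"az":0},{"dx":0,"dy":0,"dz":-3,"ax":0,"ay":0,"az":0},{"dx":0,"dy":0,"dz":-6,"ax":0,"ay":0,"az":0},{"dx":0,"dy":-3,"dz":-10,"ax":0,"ay":0,"az":0},{"dx":0,"dy":-6,"dz":-14,"ax":0,"ay":0,"az":0},{"dx":0,"dy":-9,"dz":-16,"ax":0,"ay":0,"az":0},{"dx":0,"dy":-9,"dz":-16,"ax":0,"ay":0,"az":0},{"dx":0,"dy":-9,"dz":-16,"ax":0,"ay":0,"az":0}]'
python3 - <<'E'
from h import *
from workcell import state, vision
import cv2
d=vision.get_image("wrist");np.save("pics/w6.npy",d["extrinsics"])
t=vision.get_image("top")["img"][...,::-1];sc=vision.get_image("scene");np.save("pics/s6.npy",sc["extrinsics"]);sc=sc["img"][...,::-1]
im=d["img"][...,::-1]
o=np.zeros((600,800,3),np.uint8)
o[:360,:480]=cv2.resize(im,(480,360),interpolation=cv2.INTER_AREA)
o[:320,480:]=cv2.resize(sc[110:230,280:400],(320,320),interpolation=cv2.INTER_CUBIC)
o[360:,:320]=cv2.resize(t[135:225,130:250],(320,240),interpolation=cv2.INTER_CUBIC)
cv2.imwrite("pics/w6.png",o)
s=state();print(s["eef_pos"],s["wrist_force"],R.from_rotvec(s["orientation"]).as_matrix().round(4))
E
```

```text
t: 10.15
eef_pos: [541.0, 80.4, 18.0]
orientation: [0.015, 3.139, 0.016]
wrist_force: [-2.8, 21.3, -1.5]
finger_gap: 34.8
gripper_force: 11.6
t: 11.15
eef_pos: [539.2, -15.4, 177.3]
orientation: [-0.018, -3.14, -0.001]
wrist_force: [0.4, -0.6, -0.6]
finger_gap: 34.9
gripper_force: 0.0
[539.10185523 -15.09220822 177.11243834] [-0.4829443   0.40199326  0.2143937 ] [[-9.999e-01  1.040e-02 -1.800e-03]
 [ 1.040e-02  9.999e-01 -3.000e-04]
 [ 1.800e-03 -3.000e-04 -1.000e+00]]
```

View pics/w6.png

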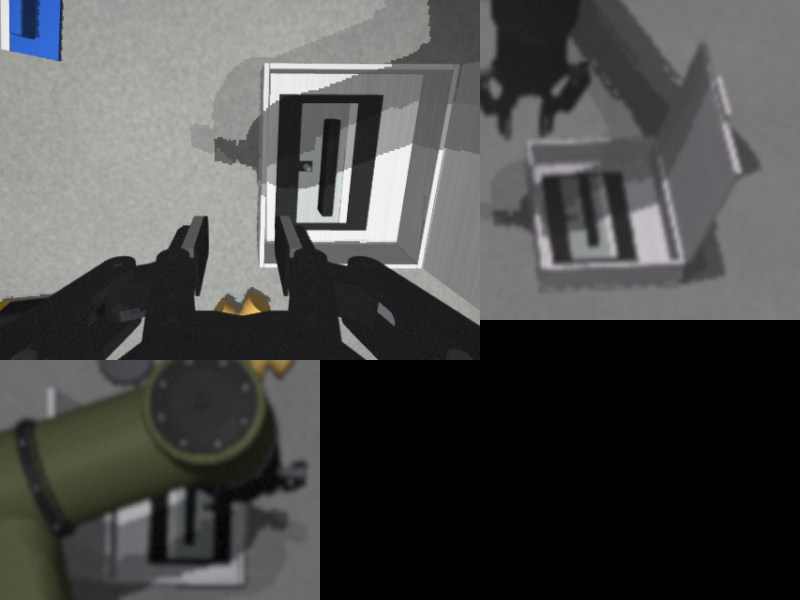

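The view shows the blade flat on the bed with its notch (305,167) around the pin and its sides parallel to the bed. The lid is still open. There was a brief 21 N sideways push while the fingers opened, so I'll check the fit numerically at full resolution.

```bash
python3 - <<'E'
from h import *
from workcell import state, vision
d=vision.get_image("wrist");E=d["extrinsics"];g=d["img"].mean(2).astype(int)
A=lambda x,y,z:px2w("wrist",x,y,z,E).round(1)
print("cols",list(range(312,342)))
for r in range(166,190):print(r,*g[r,312:342])
for r in(150,178,200):print(r,*g[r,300:396:1])
print(state()["qpos"].round(2))
np.save("pics/w7.npy",E)
E
```

```text
cols [312, 313, 314, 315, 316, 317, 318, 319, 320, 321, 322, 323, 324, 325, 326, 327, 328, 329, 330, 331, 332, 333, 334, 335, 336, 337, 338, 339, 340, 341]
166 32 28 35 31 34 35 38 77 131 129 130 130 129 129 130 128 129 130 130 131 129 125 130 129 127 129 128 129 126 123
167 32 34 33 30 30 35 38 78 131 131 130 131 130 130 131 126 130 128 131 131 130 126 131 129 127 127 130 130 127 125
168 32 32 36 35 32 31 43 87 131 130 130 130 131 131 130 125 129 129 130 129 128 126 127 129 127 128 131 130 130 125
169 35 34 37 33 30 31 47 94 132 131 130 129 130 130 128 128 128 129 129 128 127 126 131 129 127 128 131 129 128 125
170 32 37 30 36 39 33 44 97 130 130 129 130 131 131 128 126 127 130 130 126 127 128 129 128 126 129 130 129 129 121
171 27 31 30 34 33 30 42 79 111 110 109 110 110 110 111 109 110 110 110 110 108 115 130 130 127 130 128 128 129 123
172 37 36 36 38 34 34 33 46 53 52 52 55 54 57 56 56 55 56 54 59 66 103 129 128 128 126 131 129 128 122
173 32 33 34 32 33 33 35 35 34 34 35 37 36 27 27 29 32 32 33 33 50 96 130 128 128 130 129 128 128 122
174 37 34 35 35 34 38 34 29 32 37 30 31 34 
[... 2004 characters left out ...]
 27 34 32 30 34
178 31 26 31 33 36 29 35 34 36 36 30 31 33 32 35 33 35 33 29 26 32 30 39 69 82 85 83 88 92 89 87 65 73 120 131 128 128 130 132 129 125 101 26 25 22 19 17 22 30 32 38 34 32 27 32 32 30 30 47 103 123 125 127 129 128 123 105 149 164 163 165 165 165 162 157 72 49 43 50 48 48 51 46 50 49 49 52 48 47 49 48 47 44 48 46 48
200 30 33 31 43 33 37 29 30 28 31 46 48 44 30 32 31 40 73 119 127 126 128 128 127 127 127 129 130 126 126 142 207 215 213 213 213 213 211 207 170 59 22 22 15 18 26 28 36 46 44 39 39 45 44 45 42 75 171 204 206 212 211 211 207 181 240 241 242 242 243 241 241 225 49 48 47 48 51 49 51 50 46 49 51 47 49 47 47 50 51 50 47 50 45 49 75
[ 0.34 -0.12 -0.17 -0.   -1.52 -1.93]
```

The pin stands inside the notch (columns 319–332, pin 323–331) and the blade is flat and straight. For the lid, I'll close the gripper, rise, turn it 90° so it is narrow towards the lid, then go over and push from outside.

```bash
python3 -m handwheel '[{"dx":0,"dy":0,"dz":-2,"ax":0,"ay":0,"az":-5},{"dx":0,"dy":0,"dz":-5,"ax":0,"ay":0,"az":-15},{"dx":0,"dy":0,"dz":-8,"ax":0,"ay":0,"az":-25},{"dx":0,"dy":0,"dz":-11,"ax":0,"ay":0,"az":-35},{"dx":0,"dy":0,"dz":-12,"ax":0,"ay":0,"az":-45},{"dx":0,"dy":0,"dz":-12,"ax":0,"ay":0,"az":-55},{"dx":0,"dy":0,"dz":-12,"ax":0,"ay":0,"az":-65},{"dx":0,"dy":0,"dz":-12,"ax":0,"ay":0,"az":-75}]' 0 60; python3 -m handwheel '[{"dx":0,"dy":0,"dz":0,"ax":0,"ay":0,"az":-8},{"dx":0,"dy":0,"dz":0,"ax":0,"ay":0,"az":-15},{"dx":0,"dy":0,"dz":0,"ax":0,"ay":0,"az":-15},{"dx":0,"dy":0,"dz":0,"ax":0,"ay":0,"az":-15}]'
```

```text
t: 12.35
eef_pos: [539.4, -15.2, 297.7]
orientation: [1.906, -2.496, -0.001]
wrist_force: [-0.1, -1.1, 0.7]
finger_gap: -0.3
gripper_force: 0.0
t: 12.85
eef_pos: [539.4, -15.4, 298.0]
orientation: [2.206, -2.236, -0.0]
wrist_force: [-0.2, -0.4, 0.7]
finger_gap: -0.1
gripper_force: 0.0
```

```bash
python3 -m handwheel '[{"dx":-2,"dy":0,"dz":0,"ax":0,"ay":0,"az":0},{"dx":-6,"dy":0,"dz":0,"ax":0,"ay":0,"az":0},{"dx":-11,"dy":0,"dz":0,"ax":0,"ay":0,"az":0},{"dx":-16,"dy":0,"dz":0,"ax":0,"ay":0,"az":0},{"dx":-21,"dy":0,"dz":0,"ax":0,"ay":0,"az":0},{"dx":-25,"dy":0,"dz":0,"ax":0,"ay":0,"az":0},{"dx":-27.5,"dy":0,"dz":0,"ax":0,"ay":0,"az":0},{"dx":-27.5,"dy":0,"dz":0,"ax":0,"ay":0,"az":0}]'; python3 -m handwheel '[{"dx":0,"dy":0,"dz":0,"ax":0,"ay":0,"az":0},{"dx":0,"dy":0,"dz":0,"ax":0,"ay":0,"az":0}]'
python3 - <<'E'
from workcell import state;print(state()["qpos"].round(2))
E
```

```text
t: 13.85
eef_pos: [542.1, 261.0, 297.4]
orientation: [2.21, -2.231, -0.001]
wrist_force: [0.2, 0.2, -0.9]
finger_gap: 0.1
gripper_force: 0.0
t: 14.1
eef_pos: [542.7, 258.4, 298.8]
orientation: [-2.207, 2.235, -0.0]
wrist_force: [0.0, -0.1, -0.8]
finger_gap: -0.4
gripper_force: 0.0
[ 0.78  0.06  0.23  0.   -1.74 -0.79]
```

```bash
python3 -m handwheel '[{"dx":0,"dy":0,"dz":2,"ax":0,"ay":0,"az":0},{"dx":0,"dy":0,"dz":5,"ax":0,"ay":0,"az":0},{"dx":0,"dy":0,"dz":8,"ax":0,"ay":0,"az":0},{"dx":0,"dy":0,"dz":9.5,"ax":0,"ay":0,"az":0},{"dx":1,"dy":0,"dz":9.9,"ax":0,"ay":0,"az":0},{"dx":2,"dy":0,"dz":9.9,"ax":0,"ay":0,"az":0},{"dx":3,"dy":0,"dz":9.9,"ax":0,"ay":0,"az":0}]'; python3 -m handwheel '[{"dx":0.6,"dy":0,"dz":0,"ax":0,"ay":0,"az":0},{"dx":1.2,"dy":0,"dz":0,"ax":0,"ay":0,"az":0},{"dx":1.8,"dy":0,"dz":0,"ax":0,"ay":0,"az":0},{"dx":2.4,"dy":0,"dz":0,"ax":0,"ay":0,"az":0},{"dx":3,"dy":0,"dz":0,"ax":0,"ay":0,"az":0},{"dx":3.6,"dy":0,"dz":0,"ax":0,"ay":0,"az":0}]'
```

```text
t: 14.98
eef_pos: [542.7, 228.5, 200.8]
orientation: [-2.207, 2.233, -0.001]
wrist_force: [0.4, 0.4, 0.8]
finger_gap: 0.0
gripper_force: 0.0
t: 15.72
eef_pos: [541.8, 193.0, 199.3]
orientation: [-2.209, 2.234, 0.0]
wrist_force: [-0.9, 1.2, 1.0]
finger_gap: 0.1
gripper_force: 1.0
```

```bash
python3 -m handwheel '[{"dx":1.3,"dy":0,"dz":0,"ax":0,"ay":0,"az":0},{"dx":2.6,"dy":0,"dz":0,"ax":0,"ay":0,"az":0},{"dx":3.9,"dy":0,"dz":0.3,"ax":0,"ay":0,"az":0},{"dx":5.2,"dy":0,"dz":0.6,"ax":0,"ay":0,"az":0},{"dx":6.4,"dy":0,"dz":1.0,"ax":0,"ay":0,"az":0},{"dx":7.6,"dy":0,"dz":1.6,"ax":0,"ay":0,"az":0},{"dx":8.8,"dy":0,"dz":2.2,"ax":0,"ay":0,"az":0},{"dx":9.8,"dy":0,"dz":3,"ax":0,"ay":0,"az":0}]'
python3 - <<'E'
from workcell import vision
import cv2
cv2.imwrite("pics/s8.png",cv2.resize(vision.get_image("scene")["img"][70:250,250:490,::-1],(800,600),interpolation=cv2.INTER_CUBIC))
E
```

```text
t: 16.73
eef_pos: [540.8, 94.3, 169.0]
orientation: [-2.209, 2.234, -0.001]
wrist_force: [-0.1, -0.2, 1.8]
finger_gap: -0.2
gripper_force: 0.7
```

View pics/s8.png

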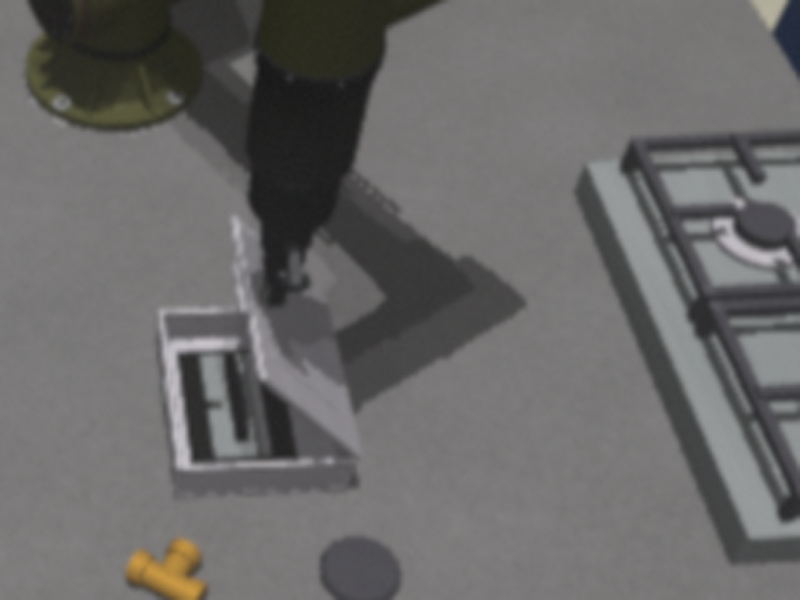

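The lid is at about 50° with the finger riding on its outer face, and the blade still sits on the pin. I'll continue the arc and slow near the end.

```bash
python3 -m handwheel '[{"dx":1,"dy":0,"dz":0.8,"ax":0,"ay":0,"az":0},{"dx":2,"dy":0,"dz":1.7,"ax":0,"ay":0,"az":0},{"dx":2.8,"dy":0,"dz":2.7,"ax":0,"ay":0,"az":0},{"dx":3.6,"dy":0,"dz":3.8,"ax":0,"ay":0,"az":0},{"dx":4.2,"dy":0,"dz":4.9,"ax":0,"ay":0,"az":0},{"dx":4.8,"dy":0,"dz":6.1,"ax":0,"ay":0,"az":0},{"dx":5.3,"dy":0,"dz":7.3,"ax":0,"ay":0,"az":0},{"dx":5.6,"dy":0,"dz":8.4,"ax":0,"ay":0,"az":0}]'
python3 -m handwheel '[{"dx":0.1,"dy":0,"dz":0.5,"ax":0,"ay":0,"az":0},{"dx":0.1,"dy":0,"dz":1,"ax":0,"ay":0,"az":0},{"dx":0.2,"dy":0,"dz":1.4,"ax":0,"ay":0,"az":0},{"dx":0.2,"dy":0,"dz":1.8,"ax":0,"ay":0,"az":0},{"dx":0.2,"dy":0,"dz":2.1,"ax":0,"ay":0,"az":0},{"dx":0.2,"dy":0,"dz":2.4,"ax":0,"ay":0,"az":0},{"dx":0.2,"dy":0,"dz":2.4,"ax":0,"ay":0,"az":0}]'
```

```text
t: 17.77
eef_pos: [540.0, 39.0, 84.4]
orientation: [2.209, -2.234, -0.0]
wrist_force: [0.3, 0.7, 1.7]
finger_gap: -0.2
gripper_force: 0.4
t: 18.65
eef_pos: [539.9, 37.4, 60.9]
orientation: [2.209, -2.234, -0.001]
wrist_force: [0.3, 0.2, -0.5]
finger_gap: -0.1
gripper_force: 0.0
```

```bash
python3 -m handwheel '[{"dx":0,"dy":0,"dz":0.1,"ax":0,"ay":0,"az":0},{"dx":0,"dy":0,"dz":0.2,"ax":0,"ay":0,"az":0},{"dx":0,"dy":0,"dz":0.2,"ax":0,"ay":0,"az":0}]';python3 -m handwheel '[{"dx":0,"dy":0,"dz":0.1,"ax":0,"ay":0,"az":0},{"dx":0,"dy":0,"dz":0.1,"ax":0,"ay":0,"az":0},{"dx":0,"dy":0,"dz":0.1,"ax":0,"ay":0,"az":0}]'
```

```text
t: 19.02
eef_pos: [540.0, 37.3, 59.2]
orientation: [-2.209, 2.234, 0.0]
wrist_force: [-0.1, 0.5, 0.5]
finger_gap: -0.0
gripper_force: 0.0
t: 19.4
eef_pos: [540.1, 37.4, 58.6]
orientation: [-2.209, 2.234, -0.0]
wrist_force: [-1.0, 0.2, 4.4]
finger_gap: -0.2
gripper_force: 1.9
```

```bash
python3 -m handwheel '[{"dx":0,"dy":0,"dz":0.05,"ax":0,"ay":0,"az":0},{"dx":0,"dy":0,"dz":0.1,"ax":0,"ay":0,"az":0},{"dx":0,"dy":0,"dz":0.1,"ax":0,"ay":0,"az":0}]'
```

```text
t: 19.77
eef_pos: [540.1, 37.3, 58.6]
orientation: [-2.209, 2.233, -0.001]
wrist_force: [-5.7, 0.8, 8.6]
finger_gap: 0.0
gripper_force: 4.5
```

It is stiff at z = 58.6 mm, and the closed lid's top should be at 58.5 mm, so the lid is closed. I'll retract and check the lid's height geometry numerically.

```bash
python3 -m handwheel '[{"dx":0,"dy":0,"dz":-0.5,"ax":0,"ay":0,"az":0},{"dx":0,"dy":0,"dz":-2,"ax":0,"ay":0,"az":0},{"dx":0,"dy":0,"dz":-5,"ax":0,"ay":0,"az":0},{"dx":0,"dy":0,"dz":-8,"ax":0,"ay":0,"az":0},{"dx":0,"dy":0,"dz":-10,"ax":0,"ay":0,"az":0},{"dx":0,"dy":0,"dz":-10,"ax":0,"ay":0,"az":0},{"dx":0,"dy":0,"dz":-10,"ax":0,"ay":0,"az":0},{"dx":0,"dy":0,"dz":-10,"ax":0,"ay":0,"az":0}]'; python3 - <<'E'
from workcell import manip
print(manip.sign_off())
E
```

```text
t: 20.78
eef_pos: [539.5, 37.2, 155.9]
orientation: [2.207, -2.233, -0.002]
wrist_force: [0.5, -0.3, -0.0]
finger_gap: 0.1
gripper_force: 0.0
the job is handed in; nothing more can be done
None
```

I laid the blade flat in the case with its notch over the pin, lowered the lid gently until it was closed, and handed the job in at about 21 s; sign-off returned no verdict. I judged the lid closed by touch (fingertip stopped firm at 58.6 mm, closed lid top is 58.5 mm) and did not check it or the bystanders with a picture after that, and when the fingers opened there was a brief 21 N sideways push, after which the camera still showed the pin in the notch.

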